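# Load an impact damper and set its ball gap

### The arm

A 7-joint arm with a two-finger parallel gripper is mounted at the origin on a cart in front of the work surface, level with it; the furniture and walls round the work are solid. World frame = base frame: x ahead of the robot, y to its left, z up, the work surface at z = 0. Lengths are in m, angles in rad, forces in N, time in s.
With the tool pointing down it reaches from about 0.4 to 0.925 m from the base axis. Payload 5.6 kg.
Tool frame: the origin (TCP) lies between the finger pads, 19 mm behind the fingertips; this is the grasp point; z points along the fingers, y is the line along which they close (so a half turn about z gives the same grasp; the last joint's range is limited). The gripper opens to 85 mm and grips with 20 to 120 N. Pads are 22 mm wide; open, the fingers measure 114 mm over their backs; the gripper's body (76 mm by 85 mm) begins 54 mm behind the grasp point. The pads swing forward as they close: fully open they stand 13 mm farther back than shut.
Start: joints at [-1.173, 0.468, -0.012, 1.603, 0.006, 1.071, -0.056], TCP at [0.277, 0.588, 0.25] pointing down, gripper open.
Joint ranges: [-2.53, 2.53], [-0.31, 2.02], [-1.57, 1.55], [0.28, 2.44], [-1.29, 4.43], [0.15, 1.84], [-2.92, 2.92]. Speed limits (rad/s): [2.57, 2.57, 3.14, 3.14, 3.14, 3.14, 3.14].

### API

Orientations are given as a unit quaternion [x, y, z, w].
In Python, from rig import * gives the robot as it stands.
- The arm moves only by the tool servo_tool, never from a script. Its argument "deltas" is a list that holds one entry, the list of rows, each a list of 5 numbers: the shift along the tool's x, y, z in a scale on which 1.0 is 1000 mm, then the turn about the tool's z in shares of 90 degrees (1.0 is 90 degrees), then the finger opening in mm, from 0 to 85.4. A call has 1 to 12 rows; each row is the pose to reach, as a shift and turn from the pose commanded when the call began, along the tool's axes at that moment; what a row does not reach only later rows make up. A row lasts 1/10 s, in which the tool goes at most 50 mm and 8.59 degrees, less where a joint would pass 70% of its speed; a pose out of reach is approached as far as the arm can. A call with a gripper value outside its range is refused whole. The fingers move at their own pace and stop on an object; "squeeze" is the grip in N (left out, the last holds). Time passes only in rows, so rows that repeat a pose let the fingers close. It gives the time, the measured TCP pose, the force, the opening and the grip force at its end, in the units of the state.
- get_obs(): the state, without advancing time (a new reading comes with each control period).
- capture(name): name is "scene" or "top" or "wrist"; returns a dict with "color" (384x512x3 uint8, red, green, blue), "fx", "fy", "cx", "cy" (pixels), "T" (4x4, takes a point from camera to world coordinates). Camera axes: x right, y down, z forward; pixel columns grow to the right and rows downward; lengths in m; the calibration is good to about 2 mm. A picture is of the moment at which its call begins. There is no depth.
- job_done(): hands the job in; it is judged then, once.
The state is a dict: "t": time; "qpos": joint angles; "dq": joint speeds; "joint_efforts": joint torques, N m; "ee_pos": TCP position; "tcp_rot": TCP orientation; "force": force on the tool from outside, world axes, zero at the start; "moment": the same for the moment, N m; "gripper_width": finger opening in m; "grasp_force": force on a finger pad.
Only numpy, scipy, OpenCV 4.12 (cv2) and the standard library are available. Lean on these libraries where they do the work, as an engineer would, in place of code of your own. Each camera call takes 0.05 s, during which the arm holds its last target. There are 200 camera calls.

### The job

Load the impact damper on the bench: put one of the three larger steel balls from the grey tray into each of the three wells of its black carrier, leaving the smaller balls in the tray, and then push the carrier fully home under the crosshead. Turn the knurled thumbscrew on the crosshead clockwise until it seats, then back it off a quarter turn to give the balls their rattle gap. Finish with the thumbscrew still held in the fingers at that setting, so that it cannot creep before it is locked, and leave the two accelerometers on the bench where they lie.

Things in the scene. Friction and masses are not known exactly. Their poses are not given: they have to be found in the camera images.
- damper_frame: fixed impact damper: aluminium base plate 144 x 240 x 12 mm; across it a crosshead 44 mm deep, 226 mm wide, top 78 mm above the bench; the thumbscrew on its middle. Origin on the bench below the screw's axis; x points the way the carrier is pushed home (away from the robot), y left along the crosshead, z up. The plate reaches from x = -114 to +30 mm
- carrier (a joint): slide of the black plastic ball carrier, m: 0 = fully home under the crosshead, against a firm stop; grows as it is pulled out toward the robot (frame -x). Starts 0.070 to 0.078 (its limit) out, the wells clear in front of the crosshead. Friction about 2.5 N, no spring
- carrier_pull (a point): upright steel pull post on the front of the carrier, to push or pinch it by: 16 mm diameter, its top 60 mm above the bench and 26 mm above the carrier's flat top; this point is on its axis, 10 mm below its top. It moves with the carrier, 43 mm in front of the middle well
- thumbscrew (a joint): turn of the thumbscrew, rad: 0 = seated (a firm stop: the gap plate just touches the balls; the black line on the head points to frame -x); grows counter-clockwise seen from above as it is backed off. Starts at 2.1 to 3.0. Friction about 0.06 N m, no spring; captive, so the head does not rise or sink (the plate travels 4 mm a turn)
- screw_head: round knurled steel head of the thumbscrew, 34 mm diameter, 22 mm high, from 90 to 112 mm above the bench, axis vertical; round, so it can be gripped at any yaw. A black radial line on its top shows its angle. Its origin is at the centre of the head's underside
- screw_grip (a point): point on the screw's axis, 104 mm above the bench (8 mm below the top of the head), where the TCP may grip it: nothing within 60 mm round the axis stands higher than 82 mm, apart from a collar of 25 mm diameter (up to 86 mm) under the head
- ball_tray: fixed grey plastic tray, 124 x 180 x 18 mm (x, y, z), six shallow round pockets in two rows of three, 56 mm apart; five hold balls, in any order: three of 24 mm, two of 18 mm. Origin at the centre of its underside
- accel_0: small loose light-metal accelerometer, 14 x 21 x 19 mm, on the bench to the left of the damper: to be left alone. Origin at its underside
- accel_1: small loose light-metal accelerometer, 16 x 23 x 19 mm, on the bench to the left of the damper: to be left alone. Origin at its underside
- well_1 (a point): left well of the carrier, open at the top: 26 mm diameter, 14 mm deep, flat bottom; this point is where the centre of a seated 24 mm ball lies, 32 mm above the bench and 2 mm below the carrier's flat top (a seated ball stands 10 mm proud). The wells are 56 mm apart in a row along the crosshead and move with the carrier
- ball_1: the larger ball whose centre is point ball_1_center
- ball_1_center (a point): loose plain steel ball, 24 mm diameter, 56 g or so; this point is its centre. It starts in a shallow pocket of the grey tray, its centre 10 mm above the tray's top
- well_2 (a point): middle well of the carrier, open at the top: 26 mm diameter, 14 mm deep, flat bottom; this point is where the centre of a seated 24 mm ball lies, 32 mm above the bench and 2 mm below the carrier's flat top (a seated ball stands 10 mm proud). The wells are 56 mm apart in a row along the crosshead and move with the carrier
- ball_2: the larger ball whose centre is point ball_2_center
- ball_2_center (a point): loose plain steel ball, 24 mm diameter, 56 g or so; this point is its centre. It starts in a shallow pocket of the grey tray, its centre 10 mm above the tray's top
- well_3 (a point): right well of the carrier, open at the top: 26 mm diameter, 14 mm deep, flat bottom; this point is where the centre of a seated 24 mm ball lies, 32 mm above the bench and 2 mm below the carrier's flat top (a seated ball stands 10 mm proud). The wells are 56 mm apart in a row along the crosshead and move with the carrier
- ball_3: the larger ball whose centre is point ball_3_center
- ball_3_center (a point): loose plain steel ball, 24 mm diameter, 56 g or so; this point is its centre. It starts in a shallow pocket of the grey tray, its centre 10 mm above the tray's top
- small_ball_1_center (a point): smaller: loose plain steel ball, 18 mm diameter, 24 g or so; this point is its centre. It starts in a shallow pocket of the grey tray, its centre 6 mm above the tray's top; it stays there
- small_ball_2_center (a point): smaller: loose plain steel ball, 18 mm diameter, 24 g or so; this point is its centre. It starts in a shallow pocket of the grey tray, its centre 6 mm above the tray's top; it stays there

How it is judged:
By the outcome, as a careful person would: the job done as asked, in the order asked, and still so for the second after the job is handed in, while the arm keeps its last pose, push and grip.
It also fails if it takes over 72 s, if anything falls off the work surface, if the arm or the gripper's body presses on something with over 40 N, if the wrist force passes 120 N, or if a joint passes its speed limit or range.

## Working session

There is one attempt and no reset: what is moved stays moved. The work goes in short steps, Python scripts to look and compute and a tool call to move; the robot and the scene stay as the last step left them, time stands still between calls to the robot, and variables do not carry over. Pictures are saved under pics/ and viewed, at most 10 in all, crops included, and the job is handed in when it is done.

Besides the shell and the picture viewer there is one more tool, called after "Request:" as a command line: name --argument value ..., lists and objects as JSON in quotes. servo_tool: Moves the arm, as the interface text tells. Its arguments: {"type":"object","properties":{"deltas":{"type":"array"},"squeeze":{"type":"number"}},"required":["deltas"]}

```bash
mkdir -p pics; ls
cat > h.py <<'E'
from rig import *
import numpy as np, cv2
def save(name,fn):
    c=capture(name); cv2.imwrite('pics/'+fn+'.png',cv2.cvtColor(c['color'],cv2.COLOR_RGB2BGR))
    np.savez('pics/'+fn+'.npz',**c); return c
def ray(c,u,v,z):
    d=np.array([(u-c['cx'])/c['fx'],(v-c['cy'])/c['fy'],1.]); T=c['T']
    d=T[:3,:3]@d; o=T[:3,3]; return o+d*(z-o[2])/d[2]
def proj(c,p):
    q=np.linalg.inv(c['T'])@np.append(p,1); return c['cx']+c['fx']*q[0]/q[2], c['cy']+c['fy']*q[1]/q[2]
E
python3 - <<'E'
from h import *
a=save('scene','s0');b=save('top','t0')
for c in(a,b): print(c['fx'],c['cx'],c['cy'],c['T'].round(3).tolist())
o=get_obs();print(o)
cv2.imwrite('pics/both.png',cv2.resize(np.vstack([cv2.imread('pics/s0.png'),]),(800,600)))
cv2.imwrite('pics/t0b.png',cv2.resize(cv2.imread('pics/t0.png'),(800,600),interpolation=cv2.INTER_CUBIC))
E
```

```text
pics
414.8823441735321 254.5002409766857 190.66139473239164 [[0.482, -0.531, 0.697, -0.276], [-0.876, -0.313, 0.367, -0.364], [0.023, -0.787, -0.616, 0.791], [0.0, 0.0, 0.0, 1.0]]
423.8654458353697 253.28748940779508 190.5359000575487 [[0.027, -0.992, 0.121, 0.345], [-0.999, -0.031, -0.027, 0.054], [0.03, -0.12, -0.992, 1.403], [0.0, 0.0, 0.0, 1.0]]
{'t': 0.1, 'qpos': array([-1.17299823,  0.46829394, -0.01157654,  1.60354127,  0.00594426,
        1.07145283, -0.05627657]), 'dq': array([ 0.00037921, -0.00111378,  0.00124864, -0.00351874, -0.00174087,
       -0.00141851, -0.00175591]), 'joint_efforts': array([ 5.90595610e-04, -5.33515263e+01,  2.11903261e-02, -2.51964211e+01,
        1.14178110e-02,  4.29047053e-03, -1.50648424e-05]), 'ee_pos': array([0.27717978, 0.58739376, 0.24912639]), 'tcp_rot': array([ 2.18663444e-01,  9.75799984e-01, -8.18365398e-04, -1.41366760e-04]), 'force': array([-0.19685066,  0.87545889, -0.09442374]), 'moment': array([0.02296295, 0.00121606, 0.03751491]), 'grasp_force': 0.0, 'gripper_width': 0.08539366023790657}
```

View pics/t0b.png

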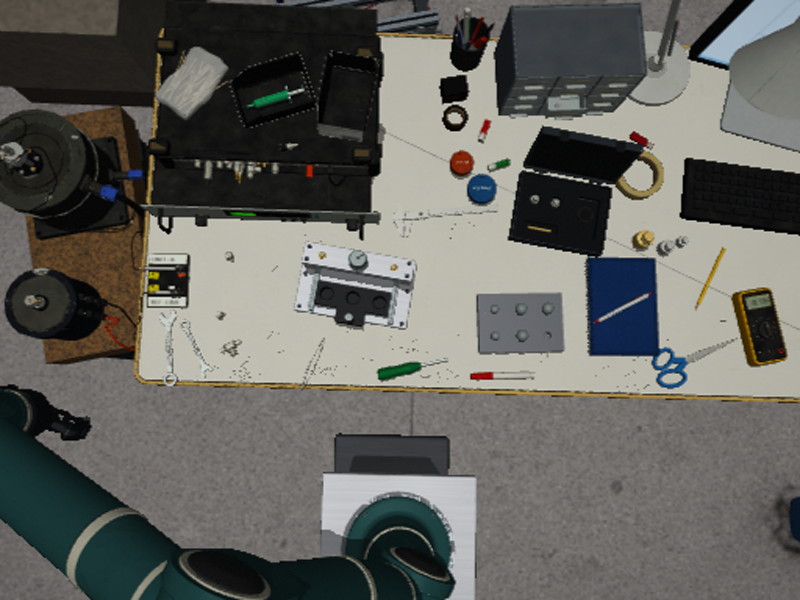

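View pics/both.png

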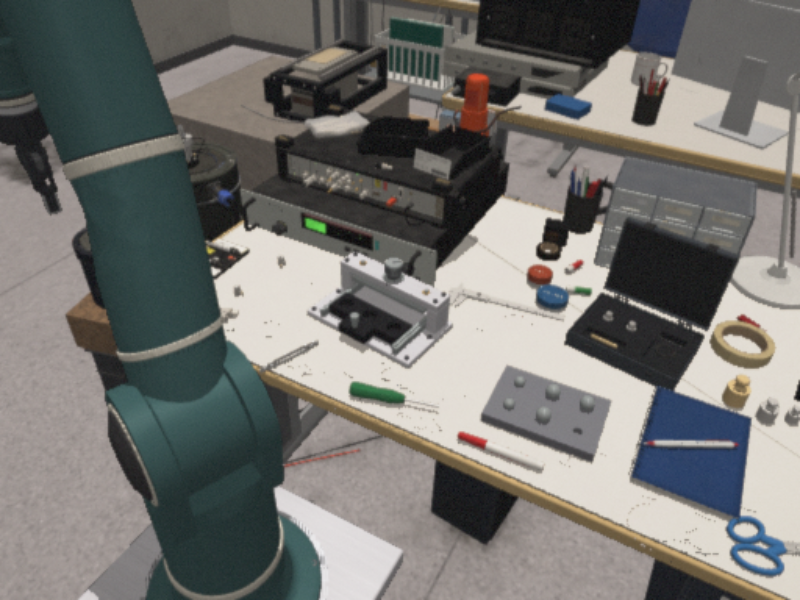

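The top view (800x600 px) shows the damper at about (357,285) with its pull post at (349,318). The tray is at (520,323), with its empty pocket at lower right, (549,337). The accelerometers are near (229,256) and (221,315). Next I'll convert these to positions and crop closer.

Run:
```python
from h import *
b=dict(np.load('pics/t0.npz')); s=512/800
for n,u,v,z in [('screw',357,259,.112),('post',349,309,.06),('plateA',299,312,.012),('plateB',405,328,.012),('tray',520,323,.018),('b1',494,310,.026),('b6',549,337,.018),('acc0',229,256,.019),('acc1',221,315,.019),('green',430,362,.03)]:
    print(n,ray(b,u*s,v*s,z).round(3))
im=cv2.imread('pics/t0.png')
A=cv2.resize(im[148:218,185:275],None,fx=6,fy=6,interpolation=cv2.INTER_CUBIC)
B=cv2.resize(im[180:232,300:366],None,fx=6,fy=6,interpolation=cv2.INTER_CUBIC)
h=max(A.shape[0],B.shape[0]); P=lambda X:cv2.copyMakeBorder(X,0,h-X.shape[0],0,0,0)
C=np.hstack([P(A),P(B)]);C=cv2.resize(C,None,fx=.85,fy=.85);print(C.shape);cv2.imwrite('pics/c0.png',C)
```

```text
screw [0.577 0.098 0.112]
post [0.483 0.112 0.06 ]
plateA [0.478 0.219 0.012]
plateB [ 0.451 -0.005  0.012]
tray [ 0.469 -0.247  0.018]
b1 [ 0.494 -0.19   0.026]
b6 [ 0.441 -0.308  0.018]
acc0 [0.592 0.37  0.019]
acc1 [0.466 0.38  0.019]
green [ 0.381 -0.057  0.03 ]
(357, 796, 3)
```

View pics/c0.png

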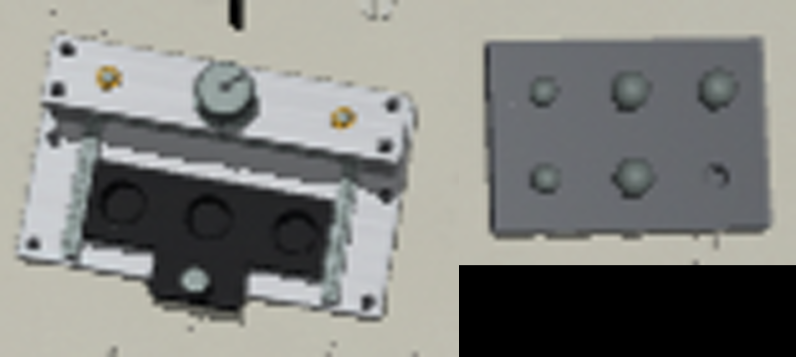

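The view shows large balls at the tray's far-middle, far-right and near-middle pockets. The small ones are in the left column, and the near-right pocket is empty.

```bash
cat >> h.py <<'E'
from scipy.spatial.transform import Rotation as Ro
def state():
    o=get_obs(); R=Ro.from_quat(o['tcp_rot']).as_matrix()
    print('t',round(o['t'],2),'p',o['ee_pos'].round(4),'yaw_y',round(np.arctan2(R[1,1],R[0,1]),4),'q7',o['qpos'][6].round(3),'w',round(o['gripper_width'],4),'F',o['force'].round(1),'gf',round(o['grasp_force'],1)); return o,R
def to(p,yaw=None):  # yaw = world angle of tool y
    o,R=state(); d=R.T@(np.array(p)-o['ee_pos'])*1000
    y=np.arctan2(R[1,1],R[0,1]); t=0 if yaw is None else (y-yaw+np.pi)%(2*np.pi)-np.pi
    print('to',np.round(p,4),'->',d.round(1),'turn',round(t,3))
E
python3 -c "
from h import *
to([.48,.08,.27],-.12)"
```

```text
t 0.1 p [0.2772 0.5874 0.2491] yaw_y 1.1299 q7 -0.056 w 0.0854 F [-0.2  0.9 -0.1] gf 0.0
to [0.48 0.08 0.27] -> [-400.  -372.4  -20.2] turn 1.25
```

Careful with the scale: shifts go in shares of 1000 mm and turns go in shares of 90 degrees. That gives: -400 mm is -0.4, -372 mm is -0.372, 1.25 rad is 0.7958.

Request:
servo_tool --deltas '[[[-0.033,-0.031,-0.002,0.0764,85],[-0.067,-0.062,-0.004,0.1528,60],[-0.1,-0.093,-0.006,0.2292,50],[-0.133,-0.124,-0.008,0.3056,40],[-0.167,-0.155,-0.01,0.382,40],[-0.2,-0.186,-0.012,0.4584,40],[-0.233,-0.217,-0.014,0.5348,40],[-0.267,-0.248,-0.016,0.6112,40],[-0.3,-0.279,-0.018,0.6875,40],[-0.333,-0.31,-0.02,0.7639,40],[-0.367,-0.341,-0.02,0.7958,40],[-0.4,-0.372,-0.02,0.7958,40]]]'

```text
t: 1.3
ee_pos: [0.4806, 0.0789, 0.2701]
tcp_rot: [0.749, 0.663, 0.0, -0.0]
force: [0.9, 0.6, 0.1]
gripper_width: 0.0402
grasp_force: 0.0
```

Run:
```python
from h import *
state()
c=save('wrist','w0'); print(c['fx'],c['T'].round(3).tolist())
```

```text
t 1.3 p [0.4806 0.0789 0.2701] yaw_y -0.121 q7 -0.259 w 0.0402 F [0.9 0.6 0.1] gf 0.0
333.94916489386446 [[0.993, -0.116, -0.037, 0.492], [-0.121, -0.947, -0.299, 0.155], [-0.0, 0.301, -0.954, 0.394], [0.0, 0.0, 0.0, 1.0]]
```

View pics/w0.png

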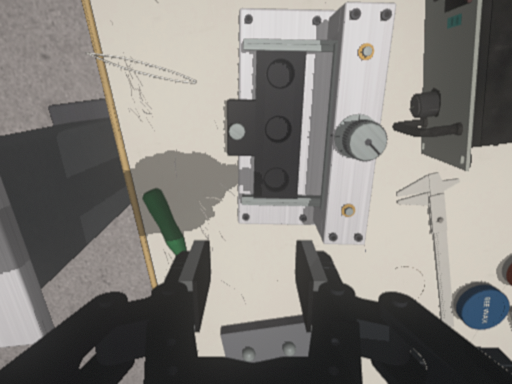

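The wrist view shows wells at about (279,74), (277,129) and (275,180), and the post at (237,131). The screw head is at (361,141) with its line pointing lower right.

Run:
```python
from h import *
c=dict(np.load('pics/w0.npz')); g=cv2.cvtColor(c['color'],cv2.COLOR_RGB2GRAY)
def circ(x0,y0,r0,r1,h,p2=8,gg=g):
    x0,y0=int(x0),int(y0); k=int(r1*1.6)+6
    s=cv2.resize(cv2.createCLAHE(4,(2,2)).apply(np.ascontiguousarray(gg[y0-k:y0+k,x0-k:x0+k])),None,fx=4,fy=4,interpolation=cv2.INTER_CUBIC)
    r=cv2.HoughCircles(s,cv2.HOUGH_GRADIENT,1.5,100,param1=100,param2=p2*2,minRadius=int(r0*4),maxRadius=int(r1*4))
    if r is None: return None
    u,v,r=r[0][0]/4; return u+x0-k-.375,v+y0-k-.375,r
for n,x,y,r0,r1,z in [('w1',279,74,10,15,.034),('w2',277,129,10,15,.034),('w3',275,180,10,15,.034),('post',237,131,6,11,.06),('screw',364,141,17,24,.112)]:
    r=circ(x,y,r0,r1,0); print(n,r, None if r is None else ray(c,r[0],r[1],z).round(4))
A=cv2.resize(g[45:245,215:405],None,fx=3,fy=3,interpolation=cv2.INTER_CUBIC)
cv2.imwrite('pics/w0c.png',np.clip(A.astype(float)**.6*9,0,255).astype('uint8'))
# frame axes from holes/plate corners (by eye)
for n,u,v,z in [('g1',365,52,.08),('g2',348,211,.08)]: print(n,ray(c,u,v,z).round(4))
```

```text
w1 (np.float32(280.6875), np.float32(71.9375), np.float32(14.35)) [0.5216 0.1656 0.034 ]
w2 (np.float32(278.3125), np.float32(129.1875), np.float32(14.35)) [0.5136 0.1086 0.034 ]
w3 (np.float32(283.0625), np.float32(184.6875), np.float32(14.7625)) [0.5128 0.0465 0.034 ]
post (np.float32(236.6875), np.float32(130.6875), np.float32(8.175)) [0.4709 0.1155 0.06  ]
screw (np.float32(363.6875), np.float32(137.6875), np.float32(23.375)) [0.5796 0.1029 0.112 ]
g1 [0.5923 0.1717 0.08  ]
g2 [0.5723 0.025  0.08  ]
```

View pics/w0c.png

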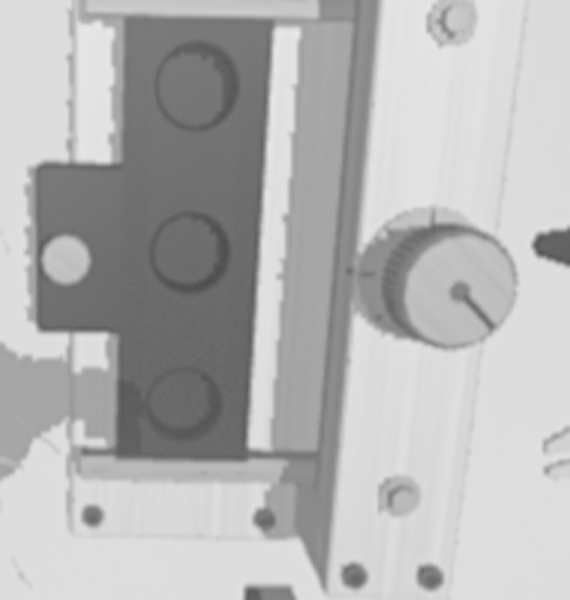

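The crop gives the well rims at (197,86), (190,252) and (183,404). The post is at (66,260), and the screw top is at (460,288) with its line tip at (493,327).

Run:
```python
from h import *
c=dict(np.load('pics/w0.npz'))
P={}
for n,u,v,z in [('w1',197,86,.034),('w2',190,252,.034),('w3',183,404,.034),('post',66,260,.06),('screw',460,288,.112),('tip',493,327,.112),('g1',453,20,.08),('g2',400,496,.08)]:
    P[n]=ray(c,u/3+215-.33,v/3+45-.33,z); print(n,P[n].round(4))
y=P['w1']-P['w3']; print('len',np.linalg.norm(y),'yaw x',np.arctan2(y[1],y[0])-np.pi/2)
y=P['g1']-P['g2'];print('yaw g',np.arctan2(y[1],y[0])-np.pi/2)
d=P['w2']-P['post']; print('post->w2',np.linalg.norm(d[:2]),np.arctan2(d[1],d[0]))
d=P['screw']-P['post']; print('post->screw',np.linalg.norm(d[:2]),np.arctan2(d[1],d[0]))
d=P['tip']-P['screw']; print('line ang',np.arctan2(d[1],d[0]))
to([.455,-.30,.27],0)
```

```text
w1 [0.5212 0.1643 0.034 ]
w2 [0.5133 0.1092 0.034 ]
w3 [0.5052 0.0537 0.034 ]
post [0.4708 0.1149 0.06  ]
screw [0.5831 0.0999 0.112 ]
tip [0.5923 0.0876 0.112 ]
g1 [0.5929 0.1721 0.08  ]
g2 [0.5723 0.0261 0.08  ]
len 0.11176933969104089 yaw x -0.14326774915062246
yaw g -0.13996253431437733
post->w2 0.042931223337550214 -0.13292768484179338
post->screw 0.11335866401850367 -0.13225886387299546
line ang -0.9326861823678919
t 1.35 p [0.483  0.071  0.2705] yaw_y -0.1298 q7 -0.254 w 0.0399 F [ 1.6 -6.8  1.1] gf 0.0
to [ 0.455 -0.3    0.27 ] -> [-371.5   20.2    1.8] turn -0.13
```

To row units: -360 mm is -0.36, -357 mm is -0.357, 0.018 rad is 0.0115.

Request:
servo_tool --deltas '[[[-0.02,0.002,0.003,0.0064,40],[-0.06,0.005,0.01,0.0115,40],[-0.105,0.008,0.018,0.0115,40],[-0.15,0.012,0.026,0.0115,40],[-0.195,0.015,0.034,0.0115,40],[-0.24,0.019,0.042,0.0115,40],[-0.285,0.022,0.05,0.0115,40],[-0.32,0.025,0.055,0.0115,40],[-0.345,0.027,0.059,0.0115,40],[-0.357,0.028,0.06,0.0115,40],[-0.36,0.028,0.06,0.0115,40],[-0.36,0.028,0.06,0.0115,40]]]'

```text
t: 2.55
ee_pos: [0.4652, -0.2791, 0.2099]
tcp_rot: [0.754, 0.657, 0.0, -0.0]
force: [0.5, 0.0, -0.6]
gripper_width: 0.0399
grasp_force: 0.0
```

Run:
```python
from h import *
state()
c=save('wrist','w1')
state()
cv2.imwrite('pics/w1c.png',cv2.resize(c['color'][0:270,60:420,::-1],None,fx=2,fy=2,interpolation=cv2.INTER_CUBIC))
```

```text
t 2.55 p [ 0.4652 -0.2791  0.2099] yaw_y -0.1375 q7 0.603 w 0.0399 F [ 0.5  0.  -0.6] gf 0.0
t 2.6 p [ 0.4655 -0.2786  0.2099] yaw_y -0.1364 q7 0.603 w 0.0398 F [ 0.1 -0.3  0.3] gf 0.0
```

View pics/w1c.png

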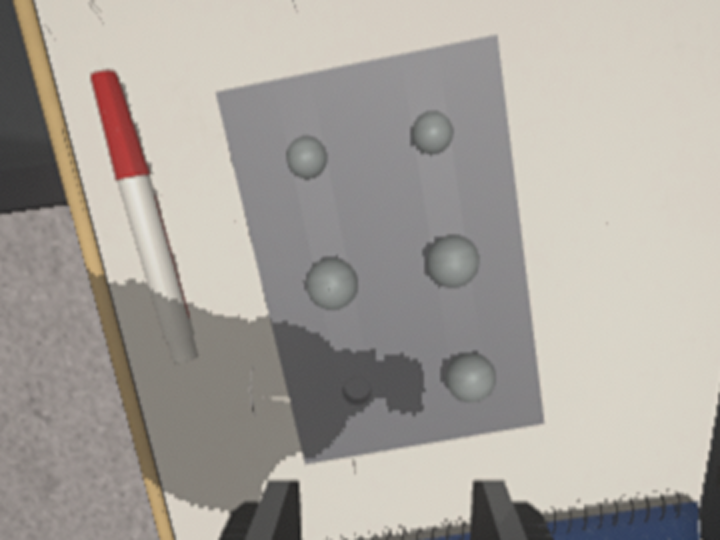

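Run:
```python
from h import *
c=dict(np.load('pics/w1.npz')); P={}
for n,u,v,z in [('A',331,283,.028),('B',452,261,.028),('C',469,377,.028),('s1',306,157,.024),('s2',432,132,.024)]:
    P[n]=ray(c,u/2+60-.25,v/2-.25,z);print(n,P[n].round(4))
for a,b in ['AB','BC']: d=P[b]-P[a];print(np.linalg.norm(d),np.arctan2(d[1],d[0]))
for k in 'ABC': to([*P[k][:2],.040])
```

```text
A [ 0.4459 -0.2471  0.028 ]
B [ 0.502  -0.2448  0.028 ]
C [ 0.5041 -0.3006  0.028 ]
s1 [ 0.4436 -0.1914  0.024 ]
s2 [ 0.4997 -0.1888  0.024 ]
0.05608518793495483 0.041200360868479544
0.05589888825659523 -1.5329538514514685
t 2.6 p [ 0.4655 -0.2786  0.2099] yaw_y -0.1364 q7 0.603 w 0.0398 F [ 0.1 -0.3  0.3] gf 0.0
to [ 0.4459 -0.2471  0.04  ] -> [ 28.4 -23.6 170. ] turn 0
t 2.6 p [ 0.4655 -0.2786  0.2099] yaw_y -0.1364 q7 0.603 w 0.0398 F [ 0.1 -0.3  0.3] gf 0.0
to [ 0.502  -0.2448  0.04  ] -> [ 38.3  31.6 170. ] turn 0
t 2.6 p [ 0.4655 -0.2786  0.2099] yaw_y -0.1364 q7 0.603 w 0.0398 F [ 0.1 -0.3  0.3] gf 0.0
to [ 0.5041 -0.3006  0.04  ] -> [-16.8  41.3 169.9] turn 0
```

To row units: 169 mm is 0.169, 168 mm is 0.168.

Request:
servo_tool --deltas '[[[0.008,-0.007,0.03,0,40],[0.018,-0.015,0.07,0,40],[0.026,-0.021,0.11,0,40],[0.028,-0.0235,0.14,0,40],[0.0284,-0.0235,0.16,0,40],[0.0284,-0.0235,0.168,0,40],[0.0284,-0.0235,0.169,0,40],[0.0284,-0.0235,0.169,0,15],[0.0284,-0.0235,0.169,0,15],[0.0284,-0.0235,0.169,0,15]]]' --squeeze 30

```text
t: 3.6
ee_pos: [0.4453, -0.2485, 0.0419]
tcp_rot: [0.754, 0.657, 0.0, -0.0]
force: [-4.1, 2.3, 6.0]
gripper_width: 0.0215
grasp_force: 29.3
```

To row units: 4 mm is 0.004, 3 mm is 0.003.

Request:
servo_tool --deltas '[[[0,0,0,0,34],[0,0,0,0,34],[0,0,0.003,0,34],[0,0,0.004,0,34],[0,0,0.004,0,34],[0,0,0.004,0,15],[0,0,0.004,0,15],[0,0,0.004,0,15]]]'

```text
t: 4.4
ee_pos: [0.4454, -0.2487, 0.0371]
tcp_rot: [0.754, 0.657, -0.0, -0.0]
force: [-1.9, 0.7, 4.0]
gripper_width: 0.022
grasp_force: 29.2
```

Run:
```python
from h import *
state();c=save('wrist','w2')
cv2.imwrite('pics/w2c.png',cv2.resize(c['color'][100:384,110:420,::-1],None,fx=2,fy=2,interpolation=cv2.INTER_CUBIC))
```

```text
t 4.4 p [ 0.4454 -0.2487  0.0371] yaw_y -0.1383 q7 0.759 w 0.022 F [-1.9  0.7  4. ] gf 29.2
```

View pics/w2c.png

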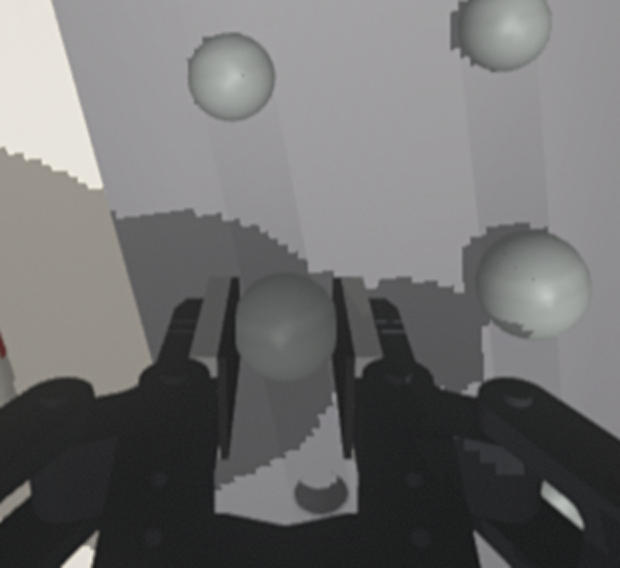

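The ball is seated between the pads at about the middle of their width, with its image centre at (286,327). The tool is clear of the neighbouring balls.

```bash
python3 -c "
from h import *
to([.5207,.1627,.054])"
```

```text
t 4.45 p [ 0.4455 -0.2487  0.0371] yaw_y -0.1382 q7 0.759 w 0.0217 F [-2.5  0.8  3.5] gf 29.2
to [0.5207 0.1627 0.054 ] -> [417.8  17.8 -16.9] turn 0
```

To row units: 412 mm is 0.412, 395 mm is 0.395.

Request:
servo_tool --deltas '[[[0,0,-0.03,0,15],[0.005,0,-0.065,0,15],[0.03,0.002,-0.085,0,15],[0.075,0.004,-0.09,0,15],[0.123,0.006,-0.09,0,15],[0.171,0.008,-0.09,0,15],[0.219,0.01,-0.09,0,15],[0.267,0.012,-0.09,0,15],[0.315,0.014,-0.09,0,15],[0.36,0.016,-0.09,0,15],[0.395,0.017,-0.09,0,15],[0.412,0.018,-0.08,0,15]]]'

```text
t: 5.65
ee_pos: [0.5212, 0.1616, 0.1174]
tcp_rot: [0.752, 0.659, 0.002, 0.0]
force: [-0.6, -0.0, 0.7]
gripper_width: 0.0217
grasp_force: 29.5
```

To row units: 63 mm is 0.063, 62 mm is 0.062.

Request:
servo_tool --deltas '[[[0.005,0,0.005,0,15],[0.006,0,0.025,0,15],[0.006,0,0.045,0,15],[0.006,0,0.058,0,15],[0.006,0,0.062,0,15],[0.006,0,0.063,0,15],[0.006,0,0.063,0,15]]]'

```text
t: 6.35
ee_pos: [0.5215, 0.1623, 0.0544]
tcp_rot: [0.754, 0.656, 0.0, 0.0]
force: [-0.6, 0.1, -0.2]
gripper_width: 0.0215
grasp_force: 29.5
```

Run:
```python
from h import *
to([.5207,.1627,.054],-.138);c=save('wrist','w3')
cv2.imwrite('pics/w3c.png',cv2.resize(c['color'][100:384,110:420,::-1],None,fx=2,fy=2,interpolation=cv2.INTER_CUBIC))
```

```text
t 6.35 p [0.5215 0.1623 0.0544] yaw_y -0.139 q7 -0.106 w 0.0215 F [-0.6  0.1 -0.2] gf 29.5
to [0.5207 0.1627 0.054 ] -> [ 0.2 -0.9  0.4] turn -0.001
```

View pics/w3c.png

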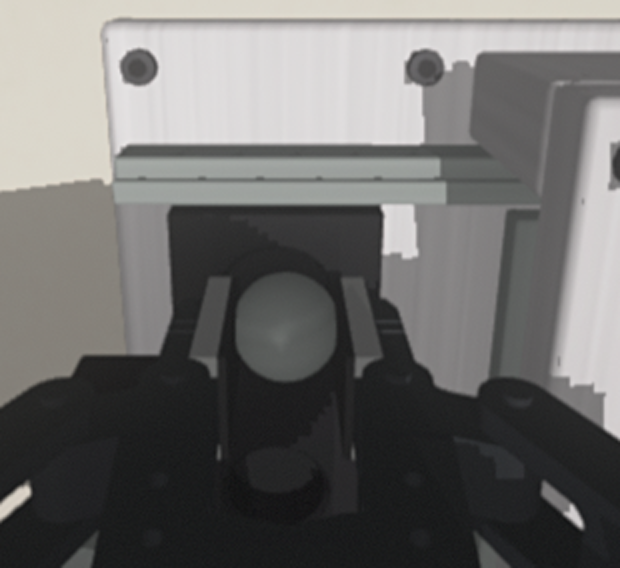

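The ball sits centred over the left well, with the well's rim showing evenly around it. I'll release it.

To row units: -220 mm is -0.22, -175 mm is -0.175.

Request:
servo_tool --deltas '[[[0,-0.001,0.001,0,15],[0,-0.001,0.001,0,36],[0,-0.001,0.001,0,36],[0,-0.001,0.001,0,36],[0,-0.001,-0.015,0,36],[0,-0.001,-0.045,0,36],[-0.01,-0.001,-0.07,0,36],[-0.04,-0.001,-0.075,0,36],[-0.085,-0.003,-0.075,0,36],[-0.13,-0.006,-0.075,0,36],[-0.175,-0.008,-0.075,0,36],[-0.22,-0.01,-0.075,0,36]]]'

```text
t: 7.6
ee_pos: [0.4807, -0.0552, 0.1303]
tcp_rot: [0.754, 0.657, 0.001, 0.0]
force: [1.1, -1.4, -0.4]
gripper_width: 0.0362
grasp_force: 0.0
```

Run:
```python
from h import *
to([.502,-.2448,.037],-.138);c=save('wrist','w4')
```

```text
t 7.6 p [ 0.4807 -0.0552  0.1303] yaw_y -0.1378 q7 0.234 w 0.0362 F [ 1.1 -1.4 -0.4] gf 0.0
to [ 0.502  -0.2448  0.037 ] -> [-184.9   47.    93.2] turn 0.0
```

To row units: -186 mm is -0.186, -180 mm is -0.18.

Request:
servo_tool --deltas '[[[-0.045,0.012,0,0,36],[-0.09,0.024,0,0,36],[-0.13,0.034,0,0,36],[-0.162,0.042,0.008,0,36],[-0.18,0.046,0.03,0,36],[-0.186,0.047,0.06,0,36],[-0.186,0.047,0.082,0,36],[-0.186,0.047,0.091,0,36],[-0.186,0.047,0.093,0,36],[-0.186,0.047,0.093,0,15],[-0.186,0.047,0.093,0,15],[-0.186,0.047,0.093,0,15]]]'

```text
t: 8.85
ee_pos: [0.5017, -0.2442, 0.0371]
tcp_rot: [0.754, 0.657, 0.0, 0.0]
force: [-3.9, 1.7, 5.6]
gripper_width: 0.0217
grasp_force: 29.4
```

Run:
```python
from h import *
to([.5047,.0521,.054],-.138);c=save('wrist','w5')
c=dict(np.load('pics/w4.npz'))
p=proj(c,[.5212,.1643,.032]);print(p,proj(c,[.5133,.1092,.032]))
d=np.load('pics/w3.npz')
```

```text
t 8.85 p [ 0.5017 -0.2442  0.0371] yaw_y -0.1379 q7 0.696 w 0.0217 F [-3.9  1.7  5.6] gf 29.4
to [0.5047 0.0521 0.054 ] -> [293.9 -37.8 -16.8] turn 0.0
(np.float64(268.5719453842749), np.float64(-217.40133512546814)) (np.float64(266.72332759209985), np.float64(-84.54877322981073))
```

To row units: 296 mm is 0.296, 294 mm is 0.294.

Request:
servo_tool --deltas '[[[0,0,-0.03,0,15],[0.005,0,-0.065,0,15],[0.03,-0.004,-0.085,0,15],[0.075,-0.01,-0.09,0,15],[0.123,-0.016,-0.09,0,15],[0.171,-0.022,-0.09,0,15],[0.219,-0.028,-0.09,0,15],[0.258,-0.034,-0.085,0,15],[0.284,-0.037,-0.07,0,15],[0.294,-0.038,-0.045,0,15],[0.296,-0.038,-0.024,0,15],[0.296,-0.038,-0.017,0,15]]]'

```text
t: 10.1
ee_pos: [0.5049, 0.0556, 0.0523]
tcp_rot: [0.754, 0.657, 0.0, -0.0]
force: [-6.0, 2.1, 59.5]
gripper_width: 0.0219
grasp_force: 62.4
```

Request:
servo_tool --deltas '[[[0,0,0,0,15],[0,0,0,0,15]]]'

```text
t: 10.3
ee_pos: [0.5058, 0.0538, 0.0538]
tcp_rot: [0.754, 0.656, 0.001, 0.001]
force: [-0.5, -1.0, -0.8]
gripper_width: 0.0218
grasp_force: 29.8
```

Run:
```python
from h import *
to([.505,.0543,.054],-.138);c=save('wrist','w6')
cv2.imwrite('pics/w6c.png',cv2.resize(c['color'][60:384,110:420,::-1],None,fx=1.8,fy=1.8,interpolation=cv2.INTER_CUBIC))
```

```text
t 10.3 p [0.5058 0.0538 0.0538] yaw_y -0.1387 q7 0.12 w 0.0218 F [-0.5 -1.  -0.8] gf 29.8
to [0.505  0.0543 0.054 ] -> [ 0.4 -0.9 -0.2] turn -0.001
```

View pics/w6c.png

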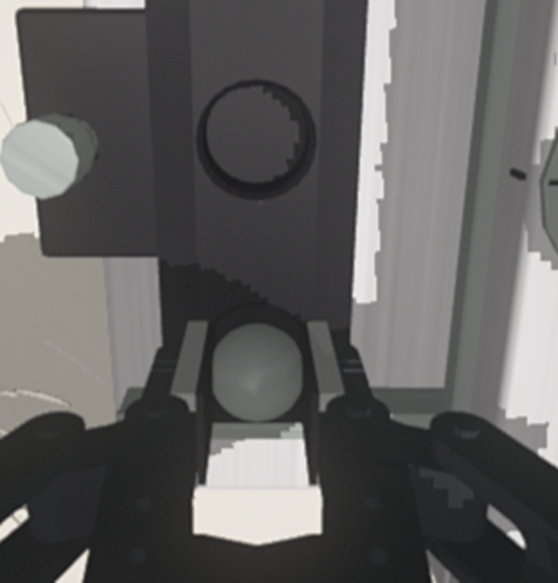

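Ball 2 is centred over the right well. The middle well shows at crop (257,140) and the post at (40,158).

To row units: -265 mm is -0.265, -220 mm is -0.22, 1 rad is 0.6366.

Request:
servo_tool --deltas '[[[0,-0.001,0,0,36],[0,-0.001,0,0,36],[0,-0.001,0,0,36],[0,-0.001,-0.015,0,36],[0,-0.001,-0.045,0,36],[-0.01,0,-0.07,0.0637,36],[-0.04,0.005,-0.075,0.1592,36],[-0.085,0.011,-0.075,0.2546,36],[-0.13,0.017,-0.075,0.3501,36],[-0.175,0.023,-0.075,0.4456,36],[-0.22,0.029,-0.075,0.5411,36],[-0.265,0.035,-0.075,0.6366,36]]]'

```text
t: 11.55
ee_pos: [0.5032, -0.2148, 0.1293]
tcp_rot: [0.977, 0.212, 0.001, -0.0]
force: [0.7, -0.1, 0.1]
gripper_width: 0.0361
grasp_force: 0.0
```

To row units: 0.571 rad is 0.3635.

Request:
servo_tool --deltas '[[[0,0,0,0.0955,36],[0,0,0,0.191,36],[0,0,0,0.2865,36],[0,0,0,0.3635,36],[0,0,0,0.3635,36],[0,0,0,0.3635,36]]]'

```text
t: 12.15
ee_pos: [0.5033, -0.213, 0.1286]
tcp_rot: [0.998, -0.067, 0.0, -0.0]
force: [0.4, 0.1, 0.2]
gripper_width: 0.0362
grasp_force: 0.0
```

Run:
```python
from h import *
to([.5041,-.3006,.037],-.138-np.pi/2);c=save('wrist','w7')
c=dict(np.load('pics/w6.npz'))
print('w2',ray(c,257/1.8+110,140/1.8+60,.034),'post',ray(c,40/1.8+110,158/1.8+60,.06))
```

```text
t 12.15 p [ 0.5033 -0.213   0.1286] yaw_y -1.7058 q7 -0.738 w 0.0362 F [0.4 0.1 0.2] gf 0.0
to [ 0.5041 -0.3006  0.037 ] -> [12.5 86.7 91.6] turn 0.003
w2 [0.51537394 0.1089712  0.034     ] post [0.47294412 0.11519316 0.06      ]
```

To row units: 91 mm is 0.091, 12.5 mm is 0.0125, 0.003 rad is 0.0019.

Request:
servo_tool --deltas '[[[0.004,0.03,0,0.0019,36],[0.009,0.062,0.01,0.0019,36],[0.012,0.08,0.035,0.0019,36],[0.0125,0.086,0.06,0.0019,36],[0.0125,0.087,0.08,0.0019,36],[0.0125,0.087,0.089,0.0019,36],[0.0125,0.087,0.091,0.0019,36],[0.0125,0.087,0.091,0.0019,15],[0.0125,0.087,0.091,0.0019,15],[0.0125,0.087,0.091,0.0019,15]]]'

```text
t: 13.2
ee_pos: [0.5042, -0.301, 0.0378]
tcp_rot: [0.998, -0.07, 0.001, 0.0]
force: [0.3, -0.4, -1.1]
gripper_width: 0.0219
grasp_force: 29.4
```

Run:
```python
from h import *
to([.5145,.109,.055],-.138-np.pi/2)
```

```text
t 13.2 p [ 0.5042 -0.301   0.0378] yaw_y -1.7112 q7 -0.529 w 0.0219 F [ 0.3 -0.4 -1.1] gf 29.4
to [0.5145 0.109  0.055 ] -> [ -47.1 -407.4  -17.3] turn -0.002
```

To row units: -403 mm is -0.403, -388 mm is -0.388.

Request:
servo_tool --deltas '[[[0,0,-0.03,0,15],[0,-0.005,-0.065,0,15],[-0.004,-0.03,-0.085,0,15],[-0.009,-0.075,-0.09,0,15],[-0.014,-0.122,-0.09,0,15],[-0.019,-0.17,-0.09,0,15],[-0.025,-0.218,-0.09,0,15],[-0.031,-0.266,-0.09,0,15],[-0.036,-0.314,-0.09,0,15],[-0.041,-0.357,-0.09,0,15],[-0.045,-0.388,-0.088,0,15],[-0.047,-0.403,-0.078,0,15]]]'

```text
t: 14.4
ee_pos: [0.5143, 0.1086, 0.1156]
tcp_rot: [0.998, -0.068, 0.001, -0.001]
force: [0.9, -0.3, -0.6]
gripper_width: 0.022
grasp_force: 29.5
```

To row units: 60 mm is 0.06, 59 mm is 0.059.

Request:
servo_tool --deltas '[[[0,-0.004,0.014,0,15],[0,-0.004,0.03,0,15],[0,-0.004,0.045,0,15],[0,-0.004,0.055,0,15],[0,-0.004,0.059,0,15],[0,-0.004,0.06,0,15],[0,-0.004,0.06,0,15]]]'

```text
t: 15.1
ee_pos: [0.5146, 0.108, 0.0552]
tcp_rot: [0.997, -0.071, 0.0, -0.0]
force: [0.1, 0.0, -0.5]
gripper_width: 0.0218
grasp_force: 29.5
```

Run:
```python
from h import *
to([.5145,.109,.055],-.138-np.pi/2);c=save('wrist','w8')
cv2.imwrite('pics/w8c.png',cv2.resize(c['color'][20:384,60:460,::-1],None,fx=1.6,fy=1.6,interpolation=cv2.INTER_CUBIC))
```

```text
t 15.1 p [0.5146 0.108  0.0552] yaw_y -1.7129 q7 -1.224 w 0.0218 F [ 0.1  0.  -0.5] gf 29.5
to [0.5145 0.109  0.055 ] -> [-0.3 -1.   0.2] turn -0.004
```

View pics/w8c.png

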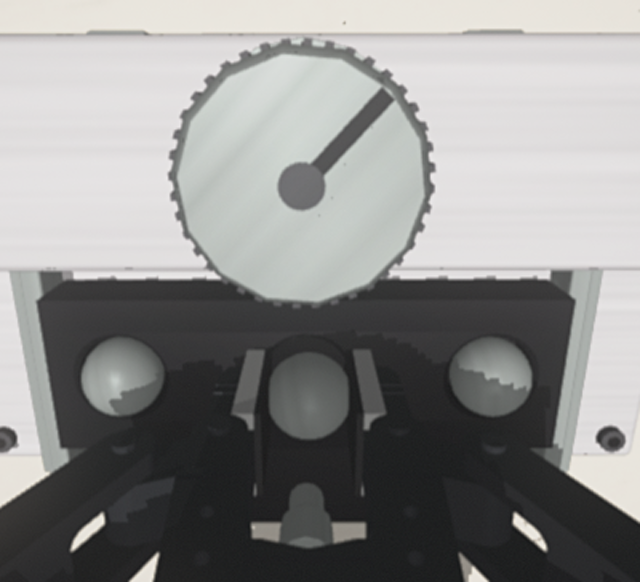

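Both side balls are seated in their wells and the third is centred over the middle well. The screw centre is at crop (301,186), with the line tip at (388,94). Next I'll release the third ball and go behind the post.

To row units: -90 mm is -0.09, -80 mm is -0.08.

Request:
servo_tool --deltas '[[[0,0,0.001,0,15],[0,0,0.001,0,36],[0,0,0.001,0,36],[0,0,0.001,0,36],[0,0,-0.015,0,36],[0,0,-0.045,0,36],[-0.015,0,-0.06,0,20],[-0.05,0,-0.06,0,0],[-0.08,0,-0.058,0,0],[-0.09,0,-0.045,0,0],[-0.09,0,-0.045,0,0],[-0.09,0,-0.045,0,0]]]' --squeeze 30

```text
t: 16.35
ee_pos: [0.4259, 0.1212, 0.1004]
tcp_rot: [0.998, -0.07, 0.0, -0.0]
force: [0.1, -0.3, -0.0]
gripper_width: 0.0002
grasp_force: 0.0
```

Run:
```python
from h import *
c=dict(np.load('pics/w8.npz'))
a=ray(c,301/1.6+60,186/1.6+20,.112);b=ray(c,388/1.6+60,94/1.6+20,.112)
an=np.arctan2(*(b-a)[1::-1]); print('screw',a,'line',an,'turn',(an-(np.pi-.138))%(2*np.pi))
f=np.array([np.cos(.138),-np.sin(.138)]); S=np.array([.5835,.100])
to([*(S-f*.145),.062],-.138-np.pi/2); to([*(S-f*.062),.062],-.138-np.pi/2)
c=save('wrist','w9')
for p in [[.5212,.1643,.034],[.5133,.1092,.034],[.5052,.0537,.034]]: 
    u,v=proj(c,p); print(u,v)
```

```text
screw [0.58295803 0.09933344 0.112     ] line -0.9042822701815959 turn 2.375310383408197
t 16.35 p [0.4259 0.1212 0.1004] yaw_y -1.7119 q7 -1.33 w 0.0002 F [ 0.1 -0.3 -0. ] gf 0.0
to [0.4399 0.1199 0.062 ] -> [13.9 -0.7 38.4] turn -0.003
t 16.35 p [0.4259 0.1212 0.1004] yaw_y -1.7119 q7 -1.33 w 0.0002 F [ 0.1 -0.3 -0. ] gf 0.0
to [0.5221 0.1085 0.062 ] -> [96.9 -0.9 38.5] turn -0.003
147.98121340982405 67.59470859948358
251.96141593517757 67.67686681989309
356.6216522649628 68.04028354649226
```

To row units: 90 mm is 0.09, 87 mm is 0.087.

Request:
servo_tool --deltas '[[[0,-0.001,0.02,0,0],[0.002,-0.001,0.035,0,0],[0.008,-0.001,0.038,0,0],[0.016,-0.001,0.038,0,0],[0.024,-0.001,0.038,0,0],[0.034,-0.001,0.038,0,0],[0.046,-0.001,0.038,0,0],[0.058,-0.001,0.038,0,0],[0.07,-0.001,0.038,0,0],[0.08,-0.001,0.038,0,0],[0.087,-0.001,0.038,0,0],[0.09,-0.001,0.038,0,0]]]'

```text
t: 17.6
ee_pos: [0.5154, 0.1093, 0.062]
tcp_rot: [0.997, -0.071, 0.0, 0.0]
force: [-2.7, 0.1, 2.4]
gripper_width: 0.0001
grasp_force: 1.4
```

To row units: 6 mm is 0.006, 5 mm is 0.005.

Request:
servo_tool --deltas '[[[0.002,0,0,0,0],[0.004,0,0,0,0],[0.005,0,0,0,0],[0.006,0,0,0,0]]]'

```text
t: 18.0
ee_pos: [0.5202, 0.1086, 0.062]
tcp_rot: [0.998, -0.071, -0.0, -0.0]
force: [-3.4, -0.5, 1.9]
gripper_width: -0.0001
grasp_force: 1.8
```

Friction force only so far. I'll keep pushing slowly until the stop.

To row units: 3 mm is 0.003, 2 mm is 0.002.

Request:
servo_tool --deltas '[[[0.001,0,0,0,0],[0.002,0,0,0,0],[0.003,0,0,0,0],[0.003,0,0,0,0]]]'

```text
t: 18.4
ee_pos: [0.5204, 0.1086, 0.0616]
tcp_rot: [0.998, -0.07, -0.003, -0.001]
force: [-10.0, 0.5, 9.0]
gripper_width: 0.0001
grasp_force: 5.3
```

To row units: 2 mm is 0.002, 1 mm is 0.001.

Request:
servo_tool --deltas '[[[0.001,0,0,0,0],[0.002,0,0,0,0],[0.002,0,0,0,0]]]'

```text
t: 18.7
ee_pos: [0.5205, 0.1085, 0.0613]
tcp_rot: [0.998, -0.07, -0.005, -0.001]
force: [-15.0, 1.3, 13.0]
gripper_width: -0.0
grasp_force: 7.8
```

To row units: -110 mm is -0.11, -105 mm is -0.105, -1.45 rad is -0.9231.

Request:
servo_tool --deltas '[[[-0.006,0,0,0,0],[-0.016,0,-0.005,0,0],[-0.022,0,-0.04,-0.0637,0],[-0.022,0,-0.08,-0.1592,20],[-0.01,0,-0.105,-0.2546,55],[0.01,0,-0.11,-0.3501,55],[0.025,0,-0.11,-0.4456,55],[0.04,0,-0.11,-0.5411,55],[0.05,0,-0.11,-0.6366,55],[0.056,0,-0.11,-0.7321,55],[0.059,0,-0.11,-0.8276,55],[0.059,0,-0.11,-0.9231,55]]]' --squeeze 40

```text
t: 19.9
ee_pos: [0.5846, 0.0993, 0.1725]
tcp_rot: [0.792, 0.611, 0.001, 0.001]
force: [0.0, 0.4, -0.2]
gripper_width: 0.0551
grasp_force: 0.0
```

To row units: -0.12 rad is -0.0764.

Request:
servo_tool --deltas '[[[0,0,0,-0.0764,55],[0,0,0,-0.0764,55],[0,0,0,-0.0764,55]]]'

```text
t: 20.2
ee_pos: [0.584, 0.0995, 0.1724]
tcp_rot: [0.757, 0.654, 0.001, 0.0]
force: [1.1, 1.4, -0.4]
gripper_width: 0.0549
grasp_force: 0.0
```

Run:
```python
from h import *
to([.583,.0997,.104],-.138)
c=save('wrist','w10'); t=save('top','t1')
for n,p in dict(w1=[.5212,.1643,.034],w2=[.5133,.1092,.034],w3=[.5052,.0537,.034],home2=[.583,.0997,.034],posth=[.5405,.1057,.06],screw=[.583,.0997,.112]).items(): print(n,np.round(proj(c,p),1),np.round(proj(t,p),1))
g=cv2.cvtColor(t['color'],cv2.COLOR_RGB2GRAY)
m=((t['color'].max(2)>120)&(t['color'][...,2]>=t['color'][...,0])).astype(np.uint8)
u,v=map(int,proj(t,[.5405,.1057,.06])); print(g[v-6:v+10,u-8:u+9])
```

```text
t 20.2 p [0.584  0.0995 0.1724] yaw_y -0.1453 q7 -0.03 w 0.0549 F [ 1.1  1.4 -0.4] gf 0.0
to [0.583  0.0997 0.104 ] -> [ 0.  -1.1 68.4] turn -0.007
w1 [157.3 116.4] [208.1 186.4]
w2 [163.4 185.8] [225.  189.3]
w3 [168.6 247.7] [242.  192.3]
home2 [249.2 184.9] [228.7 168.3]
posth [191.3 195.1] [226.1 179.9]
screw [248.1 221.7] [228.  163.9]
[[ 51  51  49  50  48  48  47  46  45  43  42  40  37  36  34  31  27]
 [ 50  50  50  48  48  47  47  44  43  42  41  40  37  37  33  30  27]
 [ 51  50  49  49  48  47  46  44  44  42  41  39  38  35  33  29  28]
 [ 50  50  49  48  48  47  46  44  44  41  41  39  36  35  32  29  26]
 [ 50  50  49  49  48  46  45  45  42  42  40  38  36  34  32  30  24]
 [ 49  49  48  48  47  46  45  44  43  41  39  38  37  33  30  28  23]
 [ 49  50  47  47  46  46  45  43  42  40  41  37  35  33  29  26  22]
 [ 49  50  48  48  47  45  45  43  43  41  40  37  35  33  30  26  21]
 [ 50  48  48  48  47  45  45  43  41  40  38  37  34  32  29  25  20]
 [ 49  48  48  47  46  45  45  43  43  40  38  36  34  31  30  25  19]
 [ 49  49  49  46  46  45  43  43  41  40  38  35  33  30  28  23  19]
 [ 49  48  48  45  45  44  43  43  41  40  37  35  33  31  27  24  18]
 [ 49  48  48  46  47  45  43  42  41  39  37  35  33  30  27  22  19]
 [ 49  48  47  46  46  45  43  41  39  38  37  34  32  29  25  22  21]
 [ 48  48  47  47  45  44  43  41  40  38  37  35  32  29  23  15   5]
 [ 48  48  46  46  46  44  43  42  40  37  35  34  30  29  37  75 107]]
```

Run:
```python
from h import *
c=dict(np.load('pics/w9.npz')); g=cv2.cvtColor(c['color'],cv2.COLOR_RGB2GRAY)
for p in [[.5212,.1643,.032],[.5138,.1092,.032],[.5052,.0537,.032]]:
    u,v=map(int,proj(c,p)); k=30; y0=max(0,v-k); s=g[y0:v+k,u-k:u+k]
    m=(s>85).astype(np.uint8); n,l,st,ce=cv2.connectedComponentsWithStats(m)
    print((u,v),[(st[i].tolist()[4],(ce[i]+[u-k,y0]).round(1).tolist()) for i in range(1,n) if st[i][4]>60])
    cc=[(ce[i]+[u-k,y0]) for i in range(1,n) if st[i][4]>60]
    for q in cc: print('   ',ray(c,*q,.032).round(4))
c=dict(np.load('pics/w10.npz')); g=cv2.cvtColor(c['color'],cv2.COLOR_RGB2GRAY)
print(g[165:225:4,150:300:6])
```

```text
(149, 67) [(1571, [146.8, 63.7])]
    [0.5234 0.165  0.032 ]
(251, 66) [(1581, [252.3, 62.7])]
    [0.5159 0.1086 0.032 ]
(355, 68) [(1607, [357.9, 64.4])]
    [0.507  0.0523 0.032 ]
[[200 198 189 165 193 198  65  65  66  66  68 115 206 204 207 211 214 209
  212 215 212 210 160 206 205]
 [124 123 123 125 124 129  62  58  57  63  65 104 205 204 207 210 212 206
  211 214 212 211 162 206 206]
 [127 124 124 125 124 128  53  54  53  53  55  96 207 203 205 210 215 209
  212 213 212 209 161 205 205]
 [125 124 125 125 123 129  53  53  50  51  52  91 206 203 202 151 159 156
  152 215 212 209 164 205 205]
 [125 124 125 125 123 127  49  57  70  51  52  75 209 197 152 158 161 158
  160 154 213 209 166 205 203]
 [125 126 125 125 122 125  65  74  71  51  49  65 126 106 123 105  99 105
  140 158 136 208 165 205 205]
 [125 125 124 125 122 124 103 101  84  53  48  62 124 103  93  64  67  80
   62 150 157 209 166 205 205]
 [124 125 125 123 121 120  98  99  98  54  46  54 102 102  59  62  72  82
   61  68 158 154 163 205 205]
 [123 124 124 124 121 120 100  96  96  45  46  48 100  57  70  89  91 103
   92  82 115 150 164 205 205]
 [124 124 123 122 122 121  97  98  94  45  45  46 101  63  83 150 152 158
  146  99  70  98 155 204 205]
 [125 124 123 121 123 121  49  82  46  45  44  43  62  81  99  97 144 155
  156 152  93  71 160 205 205]
 [124 123 122 121 123 120  40  44  43  43  43  43  60  96  97 100 143 148
  157 154 128  93 164 205 204]
 [124 122 121 119 122 120  41  44  42  44  43  40  73  96  98  97  98 122
   96  99 101  87 160 203 204]
 [124 122 120 118 121 120  46  40  39  39  40  37  80  97  95  97  96  98
   99  97 101  77 159 205 204]
 [123 122 121 118 122 121 122 124 119 121 123 125  82  97  97  95  62  70
   99  97 100  71 169 205 205]]
```

All three balls are seated (evenly spaced, in line) and the post is at the predicted home position. Now I'll grip the screw.

To row units: 68 mm is 0.068, 63 mm is 0.063, -0.007 rad is -0.0045.

Request:
servo_tool --deltas '[[[0,-0.0008,0.015,-0.0045,55],[0,-0.0008,0.035,-0.0045,55],[0,-0.0008,0.052,-0.0045,55],[0,-0.0008,0.063,-0.0045,55],[0,-0.0008,0.068,-0.0045,55],[0,-0.0008,0.068,-0.0045,55],[0,-0.0008,0.068,-0.0045,25],[0,-0.0008,0.068,-0.0045,25],[0,-0.0008,0.068,-0.0045,25],[0,-0.0008,0.068,-0.0045,25]]]' --squeeze 40

```text
t: 21.3
ee_pos: [0.5815, 0.0999, 0.1048]
tcp_rot: [0.753, 0.658, -0.001, -0.001]
force: [-6.1, -0.0, 4.6]
gripper_width: 0.0331
grasp_force: 39.4
```

Run:
```python
from h import *
o,R=state(); print(o['moment'].round(3),o['qpos'].round(2))
```

```text
t 21.3 p [0.5815 0.0999 0.1048] yaw_y -0.1348 q7 0.036 w 0.0331 F [-6.1 -0.   4.6] gf 39.4
[-0.021  1.305 -0.021] [-0.66  0.61  0.58  1.88 -0.46  0.79  0.04]
```

To row units: -1.3 mm is -0.0013, 1.5 rad is 0.9549.

Request:
servo_tool --deltas '[[[0,-0.0013,0,0.0509,25],[0,-0.0013,0,0.1401,25],[0,-0.0013,0,0.2292,25],[0,-0.0013,0,0.3183,25],[0,-0.0013,0,0.4074,25],[0,-0.0013,0,0.4966,25],[0,-0.0013,0,0.5857,25],[0,-0.0013,0,0.6748,25],[0,-0.0013,0,0.7639,25],[0,-0.0013,0,0.8531,25],[0,-0.0013,0,0.9231,25],[0,-0.0013,0,0.9549,25]]]'

```text
t: 22.5
ee_pos: [0.582, 0.0994, 0.1049]
tcp_rot: [0.999, -0.034, 0.001, 0.0]
force: [-0.7, -2.6, 0.3]
gripper_width: 0.0327
grasp_force: 40.6
```

Run:
```python
from h import *
o,R=state(); print(o['moment'].round(3),o['qpos'].round(2))
```

```text
t 22.5 p [0.582  0.0994 0.1049] yaw_y -1.6385 q7 -1.204 w 0.0327 F [-0.7 -2.6  0.3] gf 40.6
[-0.277  0.18   0.089] [-0.9   0.75  0.95  1.9  -0.78  0.91 -1.2 ]
```

To row units: 0.75 rad is 0.4775.

Request:
servo_tool --deltas '[[[0,0,0,0.0637,25],[0,0,0,0.1401,25],[0,0,0,0.2165,25],[0,0,0,0.2928,25],[0,0,0,0.3629,25],[0,0,0,0.4138,25],[0,0,0,0.4456,25],[0,0,0,0.4647,25],[0,0,0,0.4775,25]]]'

```text
t: 23.4
ee_pos: [0.5819, 0.099, 0.1048]
tcp_rot: [0.918, -0.397, 0.0, 0.0]
force: [-2.3, -4.1, 3.9]
gripper_width: 0.0329
grasp_force: 40.6
```

Run:
```python
from h import *
o,R=state(); print(o['moment'].round(3),o['qpos'].round(2))
```

```text
t 23.4 p [0.5819 0.099  0.1048] yaw_y -2.3865 q7 -1.841 w 0.0329 F [-2.3 -4.1  3.9] gf 40.6
[-0.667  0.479  0.075] [-0.98  0.85  1.1   1.9  -0.92  1.   -1.84]
```

To row units: 0.08 rad is 0.0509.

Request:
servo_tool --deltas '[[[0,0,0,0.0191,25],[0,0,0,0.0318,25],[0,0,0,0.0446,25],[0,0,0,0.0509,25]]]'

```text
t: 23.8
ee_pos: [0.5818, 0.099, 0.1048]
tcp_rot: [0.901, -0.433, 0.0, 0.0]
force: [-2.9, -4.1, 6.2]
gripper_width: 0.0325
grasp_force: 40.8
```

Run:
```python
from h import *
o,R=state(); print(o['moment'].round(3),o['qpos'].round(2))
```

```text
t 23.8 p [0.5818 0.099  0.1048] yaw_y -2.4666 q7 -1.91 w 0.0325 F [-2.9 -4.1  6.2] gf 40.8
[-0.819  0.502  0.084] [-0.99  0.86  1.12  1.9  -0.93  1.02 -1.91]
```

Still at friction level. I'll keep turning in small steps.

To row units: 0.04 rad is 0.0255.

Request:
servo_tool --deltas '[[[0,0,0,0.0095,25],[0,0,0,0.0191,25],[0,0,0,0.0255,25],[0,0,0,0.0255,25]]]'

```text
t: 24.2
ee_pos: [0.5818, 0.0989, 0.1048]
tcp_rot: [0.893, -0.451, 0.0, 0.0]
force: [-2.2, -3.9, 6.8]
gripper_width: 0.0327
grasp_force: 41.0
```

Run:
```python
from h import *
o,R=state(); print(o['moment'].round(3),o['qpos'].round(2))
```

```text
t 24.2 p [0.5818 0.0989 0.1048] yaw_y -2.5064 q7 -1.945 w 0.0327 F [-2.2 -3.9  6.8] gf 41.0
[-0.745  0.527 -0.003] [-0.99  0.87  1.13  1.91 -0.94  1.02 -1.94]
```

To row units: 0.04 rad is 0.0255.

Request:
servo_tool --deltas '[[[0,0,0,0.0095,25],[0,0,0,0.0191,25],[0,0,0,0.0255,25],[0,0,0,0.0255,25]]]'

```text
t: 24.6
ee_pos: [0.5818, 0.0989, 0.1048]
tcp_rot: [0.884, -0.468, 0.0, 0.0]
force: [-2.7, -4.9, 7.1]
gripper_width: 0.033
grasp_force: 41.0
```

Run:
```python
from h import *
o,R=state(); print(o['moment'].round(3),o['qpos'].round(2))
```

```text
t 24.6 p [0.5818 0.0989 0.1048] yaw_y -2.544 q7 -1.978 w 0.033 F [-2.7 -4.9  7.1] gf 41.0
[-0.859  0.491  0.669] [-1.    0.87  1.13  1.91 -0.94  1.03 -1.98]
```

The moment jumped to 0.67 N m at a yaw of -2.544, so the screw is seated, as expected from the line (2.36 to 2.41 rad). I'll record the line and then back off a quarter turn.

```bash
cat >> h.py <<'E'
def line(fn):
    c=save('wrist',fn); g=cv2.cvtColor(c['color'],cv2.COLOR_RGB2GRAY)
    S=np.array([.582,.099]); N=160; s=.00025   # rectified top face, z=.112
    k=(np.arange(N)-N/2+.5)*s; X,Y=np.meshgrid(k+S[0],k+S[1])
    q=np.linalg.inv(c['T'])@np.stack([X.ravel(),Y.ravel(),0*X.ravel()+.112,1+0*X.ravel()])
    mu=(c['cx']+c['fx']*q[0]/q[2]).reshape(N,N).astype(np.float32); mv=(c['cy']+c['fy']*q[1]/q[2]).reshape(N,N).astype(np.float32)
    t=cv2.remap(g,mu,mv,cv2.INTER_LINEAR); print('row range',mv.min(),mv.max(),'col',mu.min(),mu.max())
    # darkness by angle on 4..12 mm ring
    a=np.radians(np.arange(0,360,3)); r=np.arange(.005,.0125,.0005)
    px=((r[:,None]*np.cos(a))/s+N/2).astype(int); py=((r[:,None]*np.sin(a))/s+N/2).astype(int)
    m=np.median(t[py,px],0); i=np.argsort(m)[:8]; print('dark deg',[(int(np.degrees(a[j])),int(m[j])) for j in sorted(i)],'median',np.median(m)); return t
E
python3 -c "
from h import *
state();line('l0')"
```

```text
t 24.6 p [0.5818 0.0989 0.1048] yaw_y -2.544 q7 -1.978 w 0.033 F [-2.7 -4.9  7.1] gf 41.0
row range 225.19398 344.4651 col 187.86421 324.82443
dark deg [(156, 97), (159, 83), (162, 54), (165, 42), (168, 42), (171, 45), (174, 65), (177, 89)] median 101.0
```

To row units: -1.5 rad is -0.9549.

Request:
servo_tool --deltas '[[[0,0,0,-0.0509,25],[0,0,0,-0.1273,25],[0,0,0,-0.2165,25],[0,0,0,-0.3056,25],[0,0,0,-0.3947,25],[0,0,0,-0.4838,25],[0,0,0,-0.573,25],[0,0,0,-0.6621,25],[0,0,0,-0.7512,25],[0,0,0,-0.8403,25],[0,0,0,-0.9104,25],[0,0,0,-0.9549,25]]]'

```text
t: 25.85
ee_pos: [0.5819, 0.0997, 0.1048]
tcp_rot: [0.965, 0.261, 0.0, -0.0]
force: [-1.7, -2.2, 4.9]
gripper_width: 0.0325
grasp_force: 40.7
```

To row units: -0.08 rad is -0.0509.

Request:
servo_tool --deltas '[[[0,0,0,-0.0255,25],[0,0,0,-0.0446,25],[0,0,0,-0.0509,25],[0,0,0,-0.0509,25]]]'

```text
t: 26.25
ee_pos: [0.5819, 0.0998, 0.1048]
tcp_rot: [0.955, 0.298, 0.0, -0.0]
force: [-2.3, -2.1, 5.4]
gripper_width: 0.0328
grasp_force: 40.9
```

```bash
python3 -c "
from h import *
o,R=state();print(o['moment'].round(3));line('l1')"
```

```text
t 26.25 p [0.5819 0.0998 0.1048] yaw_y -0.9656 q7 -0.642 w 0.0328 F [-2.3 -2.1  5.4] gf 40.9
[-0.486  0.61  -0.029]
row range 226.81377 345.61 col 184.29208 321.00055
dark deg [(255, 89), (258, 68), (261, 44), (264, 36), (267, 36), (270, 45), (273, 58), (276, 85)] median 96.0
```

Run:
```python
from h import *
import h
for fn in ('l0','l1'):
    d=dict(np.load(f'pics/{fn}.npz')); h.save=lambda n,f:d
    t=line(fn); N=160
    yy,xx=np.mgrid[:N,:N]; r=np.hypot(xx-79.5,yy-79.5)*.25
    m=((t<65)&(r<13)).astype(np.uint8); n,l,st,ce=cv2.connectedComponentsWithStats(m)
    k=1+np.argmax(st[1:,4]); hub=cv2.morphologyEx((l==k).astype(np.uint8),cv2.MORPH_OPEN,cv2.getStructuringElement(cv2.MORPH_ELLIPSE,(15,15)))
    hc=np.argwhere(hub)[:,::-1].mean(0) if hub.any() else None
    ln=((l==k)&(cv2.dilate(hub,np.ones((9,9)))==0)); p=np.argwhere(ln)[:,::-1].astype(np.float32)
    vx,vy,x,y=cv2.fitLine(p,cv2.DIST_L2,0,.01,.01).ravel()
    print(fn,'hub',hc,'line dir',np.degrees(np.arctan2(vy,vx))%180,'n',len(p),'hub->cent',None if hc is None else np.degrees(np.arctan2(*(p.mean(0)-hc)[::-1]))%360)
```

```text
row range 225.19398 344.4651 col 187.86421 324.82443
dark deg [(156, 97), (159, 83), (162, 54), (165, 42), (168, 42), (171, 45), (174, 65), (177, 89)] median 101.0
l0 hub [83.24260355 81.32840237] line dir 171.26662 n 320 hub->cent 171.36003049230382
row range 226.81377 345.61 col 184.29208 321.00055
dark deg [(255, 89), (258, 68), (261, 44), (264, 36), (267, 36), (270, 45), (273, 58), (276, 85)] median 96.0
l1 hub [82.37567568 79.75405405] line dir 80.79252 n 318 hub->cent 261.1397680861428
```

The line read 171.3° when seated and reads 261° now, so it was backed off about 90°. The screw is still held.

```bash
python3 -c "
from rig import *
print(job_done())"
```

```text
the job is handed in; nothing more can be done
None
```

The job is handed in at about 26 s of the 72 s: three large balls seated, carrier pushed home, and the thumbscrew seated, backed off about 90° and still held in the fingers; one contact peaked at 59.5 N on the wrist while placing the second ball, probably fingers or ball on the carrier (40 N limit is for the arm and gripper body).

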